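# Serve two biscuits from the push-down dispenser

## Task

A customer at the stall wants two biscuits. Clear the small tin from in front of the dispenser by standing it upright on its cork mat and letting go of it; then bring the shallow wooden dish under the dispenser's mouth, centred and pushed home close to the foot, and let go of it; then push the plunger head all the way down to its stop, let it come right up, and push it all the way down a second time, so that exactly two biscuits drop into the dish. Leave the plunger up, never touch the biscuits yourself and leave the other goods on the counter where they are.

Things in the scene. Friction and masses are not known exactly. Their poses are not given: they have to be found in the camera images.
- dispenser: Push-down biscuit dispenser of steel and clear plastic, fixed. Origin on the counter under the centre of the upright clear magazine (53 x 53 mm, lid top 132 mm up). Its mouth faces its -x. The space below the magazine, 39 mm high, is free for the dish; the foot (64 mm wide) fills x = +16 to +110 mm. The plunger column stands behind (60 mm wide, x = +25 to +91 mm, top 130 mm up).
- magazine (a point): Centre of the magazine's floor, 45 mm above the counter, where 4 round biscuits are stacked flat. The floor ends 24 mm in front; two cheeks reach to 50 mm in front, 39 to 63 mm up, 53 mm apart over their outsides. A full stroke of the plunger drives the lowest biscuit out of the mouth; letting the plunger up lets the next one drop.
- plunger (a joint): Travel of the plunger in m: 0 up (rest), grows as it is pressed straight down, 0.030 at the stop. Return spring: about 4 N to start it, 12 N at the stop. It returns by itself when released.
- head_top (a point): Centre of the flat top of the plunger's round head, 42 mm across and 20 mm thick, 187 mm above the counter when up, 55 mm behind the dispenser's origin; moves with the plunger.
- under_mouth (a point): Point on the counter where the dish's centre belongs, 52 mm in front of the dispenser's origin (the dish then nearly touches the foot; touching puts it 2 mm nearer). Fixed to the dispenser.
- dish_center (a point): Centre of the shallow round wooden dish, half-way up. Dish 132 mm across the rim, 112 mm across the underside, 22 mm high, wall 8 mm thick (its outside leans outward 10 mm), floor 5 mm thick, about 0.28 kg, loose. It slides on the counter and may be pushed or pinched by its rim.
- tin_center (a point): Centre of a small plain metal tin standing in front of the mouth, half-way up: 52 mm across (lid, the top 14 mm, 54 mm), 84 mm high, about 0.2 kg, loose. Its axis is z.
- mat: Thin round cork mat, 104 mm across, 4 mm thick, fixed to the counter. Origin at the centre of its underside.
- biscuit0: Lowest biscuit: a hard disc 39 mm across, 14 mm thick, about 22 g. Origin at the centre of its underside as stacked.
- biscuit1: Second biscuit from the bottom, same form.
- biscuit2: Third biscuit from the bottom, same form; it stays in the magazine.
- biscuit3: Top biscuit, same form; it stays in the magazine.
- pump_bottle: Bystander beside the dispenser's mouth: white pump bottle, 60 mm across, 174 mm high, short nozzle reaching 41 mm from its axis near the top. Loose. Origin: centre of its underside.
- jar: Bystander beside the dispenser's mouth: amber jar, 60 mm across, 105 mm high. Loose. Origin: centre of its underside.
- parcel_a: Bystander: leaf-wrapped parcel 122 x 82 x 52 mm, loose. Origin: centre of its underside.
- parcel_b: Bystander: the same kind of parcel, on the other side.

How it is judged:
By the outcome, as a careful person would: the job done as asked, in the order asked, and still so for the second after the job is handed in, with the robot touching nothing.
It also fails if it takes over 72 s, if anything falls off the work surface, if the arm or the gripper's body presses on something with over 40 N, if the wrist force passes 120 N, or if a joint passes its speed limit or range.

## Robot

A 6-joint arm with a two-finger parallel gripper is mounted at the origin on the work surface. World frame = base frame: x ahead of the robot, y to its left, z up, the work surface at z = 0. Lengths are in mm, angles in rad, forces in N, time in s.
With the tool pointing down it reaches from about 350 to 975 mm from the base axis. Payload 7.1 kg.
Tool frame: the origin (TCP) lies at the very end of the fingers, on their centre line; the grasp point (between the pads) lies ctrl.hold_point_z behind it (ctrl.hold_point_z is the distance from the TCP to the grasp point, in mm); z points along the fingers, y is the line along which they close (so a half turn about z gives the same grasp; the last joint's range is limited). The gripper opens to 88 mm and grips with 3 to 60 N. Pads are 20 mm wide; open, the fingers measure 115 mm over their backs; the gripper's body (75 mm by 178 mm) begins 61 mm behind the grasp point.
Start: joints at [-1.238, 0.423, 1.63, -0, 1.089, -0.019], TCP at [215.384, -586.698, 222.675] pointing down, gripper open.
Joint ranges: [-3, 3], [-0.9, 2.11], [0.09, 2.58], [-1.31, 4.45], [0.11, 2.69], [-2.54, 2.54]. Speed limits (rad/s): [2.39, 2.39, 3.01, 3.14, 3.14, 3.14].

## Interface

Orientations are given as a rotation vector (axis times angle).
In Python, from workcell import ctrl gives the robot as it stands. The module is installed in compiled form; this text tells all that it offers.
- The arm moves only by the shell command python3 -m creep 'ROWS'. ROWS is JSON, a list of rows, each an object with "translation": the shift along the tool's x, y, z in mm, a list of three; "angular": the turn, a rotation vector about the tool's x, y, z in rad, a list of three; "jaw": the opening, from 0 (shut) to 1 (fully open). A call has exactly 8 rows; each row is the pose to reach, as a shift and turn from the pose commanded when the call began, along the tool's axes at that moment; what a row does not reach only later rows make up. A row lasts 1/8 s, in which the tool goes at most 62.5 mm and 10.7 degrees, less where a joint would pass 70% of its speed; a pose out of reach is approached as far as the arm can. A call with a gripper value outside its range is refused whole. The fingers move at their own pace and stop on an object; the grip force is fixed at half the most. Time passes only in rows, so rows that repeat a pose let the fingers close, or fill a call up. It gives the time, the measured TCP pose, the force, the opening and the grip force at its end, in the units of the state.
- ctrl.get_obs(): the state, without advancing time (a new reading comes with each control period).
- ctrl.get_image(name): name is "scene" or "top"; returns the picture (400x640x3 uint8, red, green, blue); there is no depth.
- ctrl.camera_info(name): a dict with "camera_matrix" (3x3 intrinsics, pixels), "distortion" ([k1, k2, p1, p2, k3] as OpenCV has them; the pictures are not rectified), "world_from_camera" (4x4, takes a point from camera to world coordinates). Camera axes: x right, y up, looking along -z (the intrinsics and any distortion apply to the point x, -y, -z); pixel columns grow to the right and rows downward; lengths in mm; the calibration is good to about 2 mm. A picture is of the moment at which its call begins. camera_info takes no time and is no camera call.
- ctrl.close_job(): hands the job in; it is judged then, once.
Trained networks look in the newest picture that a camera, given by its name, has taken for a name from the list of things; names that differ only in an ending like _2 or _b are one class to them, and where a whole thing is asked for, a point or a joint stands for the part that bears it (a point fixed in the world has none). Each returns a list of dicts, best first, with "score" (0 to 1); they miss things now and then, are a little off and sometimes report something else, mostly with a low value. They report only what shows in the picture. A call takes as long as a camera call.
- ctrl.look_for(camera, label): "rect" ([left, top, right, bottom] in pixels, round what is visible of it).
The state is a dict: "t": time; "qpos": joint angles; "qvel": joint speeds; "joint_torque": joint torques, N m; "ee_pos": TCP position; "orientation": TCP orientation; "ft_force": force on the tool from outside, world axes, zero at the start; "moment": the same for the moment, N m; "width": finger opening in mm; "grasp_force": force on a finger pad.
Only numpy, scipy, OpenCV 4.12 (cv2) and the standard library are available. Lean on these libraries where they do the work, as an engineer would, in place of code of your own. Each camera call takes 0.05 s, during which the arm holds its last target. There are 200 camera calls.

## Working session

There is one attempt and no reset: what is moved stays moved. The work goes in short steps, Python scripts to look and compute and a shell command to move; the robot and the scene stay as the last step left them, time stands still between calls to the robot, and variables do not carry over. Pictures are saved under pics/ and viewed, at most 10 in all, crops included, and the job is handed in when it is done.

```bash
mkdir -p pics
cat > h.py <<'E'
import numpy as np, cv2
from workcell import ctrl
from scipy.spatial.transform import Rotation as R
def ray(cam,uv):
    i=ctrl.camera_info(cam);K=np.array(i["camera_matrix"],float);D=np.array(i["distortion"],float);T=np.array(i["world_from_camera"],float)
    p=cv2.undistortPoints(np.array([[uv]],float),K,D)[0,0]
    return T[:3,3],T[:3,:3]@np.array([p[0],-p[1],-1])
def at(cam,uv,z):
    o,d=ray(cam,uv);return (o+d*(z-o[2])/d[2]).round(1)
def proj(cam,P):
    i=ctrl.camera_info(cam);K=np.array(i["camera_matrix"],float);D=np.array(i["distortion"],float);T=np.array(i["world_from_camera"],float)
    c=(np.atleast_2d(P)-T[:3,3])@T[:3,:3]
    return cv2.projectPoints(c*[1,-1,-1],np.zeros(3),np.zeros(3),K,D)[0][:,0].round(1)
def snap(cam,name,crop=None):
    im=ctrl.get_image(cam)[:,:,::-1]
    if crop: l,t,r,b=crop;im=cv2.resize(im[t:b,l:r],None,fx=min(800/(r-l),600/(b-t)),fy=min(800/(r-l),600/(b-t)),interpolation=cv2.INTER_CUBIC)
    cv2.imwrite(f"pics/{name}.png",im)
E
python3 - <<'E'
from h import *
for c in("scene","top"):
    snap(c,c+"0");i=ctrl.camera_info(c);print(c,np.array(i["world_from_camera"]).round(2).tolist(),np.array(i["camera_matrix"]).tolist(),i["distortion"])
    for n in("dispenser","tin_center","dish_center","mat","head_top","pump_bottle","jar","parcel_a"):
        print(n,[(np.round(d["rect"],1).tolist(),round(d["score"],2)) for d in ctrl.look_for(c,n)[:3]])
print(ctrl.get_obs(),ctrl.hold_point_z)
E
```

```text
scene [[-0.18, -0.82, 0.54, 1100.81], [0.98, -0.15, 0.1, 105.3], [0.0, 0.55, 0.84, 959.83], [0.0, 0.0, 0.0, 1.0]] [[371.6131810481974, 0.0, 324.6207188795454], [0.0, 371.6131810481974, 197.72281387654692], [0.0, 0.0, 1.0]] [-0.03338406  0.          0.          0.          0.        ]
dispenser [([259.5, 208.7, 298.5, 279.8], 0.6)]
tin_center [([285.1, 190.5, 307.4, 216.9], 0.68)]
dish_center [([393.0, 191.8, 439.0, 226.9], 0.79)]
mat [([218.9, 161.4, 250.5, 186.5], 0.86)]
head_top [([269.5, 220.3, 287.9, 243.1], 0.74)]
pump_bottle [([221.1, 199.1, 251.9, 242.3], 0.57)]
jar [([327.5, 229.6, 348.2, 265.2], 0.69)]
parcel_a [([441.2, 230.5, 491.8, 285.9], 0.89), ([153.5, 190.4, 200.8, 239.2], 0.88)]
top [[0.01, 0.99, -0.13, 424.68], [-1.0, 0.01, -0.0, 11.83], [-0.0, 0.14, 0.99, 1263.41], [0.0, 0.0, 0.0, 1.0]] [[397.54031642393915, 0.0, 322.84364147258856], [0.0, 397.54031642393915, 201.06389883195112], [0.0, 0.0, 1.0]] [-0.02344356  0.          0.          0.          0.        ]
dispenser [([340.4, 148.5, 366.7, 201.2], 0.6)]
tin_center [([343.5, 209.7, 364.8, 227.6], 0.54)]
dish_center
[... 404 characters left out ...]
: array([-1.23799355e+00,  4.23085791e-01,  1.62992324e+00, -2.02855802e-05,
        1.08862339e+00, -1.90098320e-02]), 'qvel': array([ 8.23365152e-05,  7.60697699e-04, -1.65597902e-03,  1.41403621e-04,
       -3.81541715e-04,  6.72310782e-04]), 'joint_torque': array([ 6.39940627e-04, -5.44553876e+01, -2.74050575e+01,  6.43671839e-02,
        1.67288992e-02, -4.42491057e-06]), 'ee_pos': array([ 215.3762707 , -586.67939054,  222.6747934 ]), 'orientation': array([-3.09307417e+00, -5.49788547e-01,  3.76432555e-05]), 'ft_force': array([0.39478728, 0.86712242, 0.3720157 ]), 'moment': array([-0.00030438, -0.02813657,  0.00422653]), 'grasp_force': 0.0, 'width': 88.13788453192066} 18.700000000000003
```

Run:
```python
from h import *
snap("top","topc",(160,130,500,290)); snap("scene","scenec",(140,150,500,300))
def c(cam,r,z): return at(cam,[(r[0]+r[2])/2,(r[1]+r[3])/2],z)
print("dish",c("top",[220.9,215.8,260.3,257.7],22),c("scene",[393,191.8,439,226.9],14))
print("mat",c("top",[410,232.3,443.1,265.4],4),c("scene",[218.9,161.4,250.5,186.5],4))
print("head",c("top",[350,147.6,363.4,165.2],182),c("scene",[269.5,220.3,287.9,243.1],177))
print("tin",c("top",[343.5,209.7,364.8,227.6],60),c("scene",[285.1,190.5,307.4,216.9],42))
print("bottle",c("top",[386.8,164.4,410,196.5],100),"jar",c("top",[296.7,168.1,317.1,190.8],80))
```

```text
dish [478.  271.4  22. ] [478.4 274.2  14. ]
mat [ 448.8 -312.2    4. ] [ 443.9 -304.5    4. ]
head [699.  -76.7 182. ] [708.4 -73.9 177. ]
tin [536.  -79.4  60. ] [541.5 -77.1  42. ]
bottle [ 648.2 -207.7  100. ] jar [651.3  65.5  80. ]
```

View pics/topc.png

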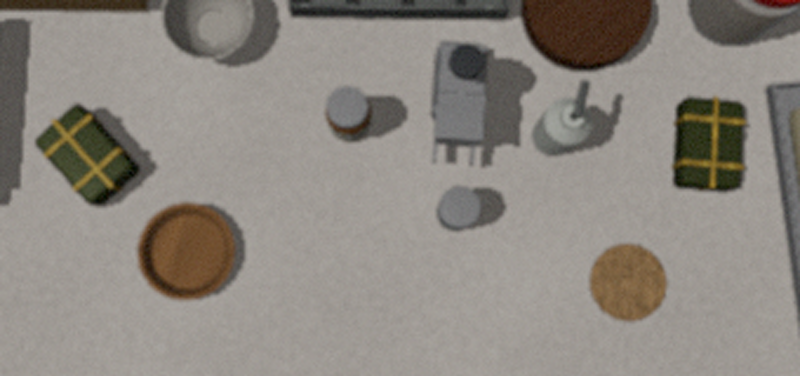

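View pics/scenec.png

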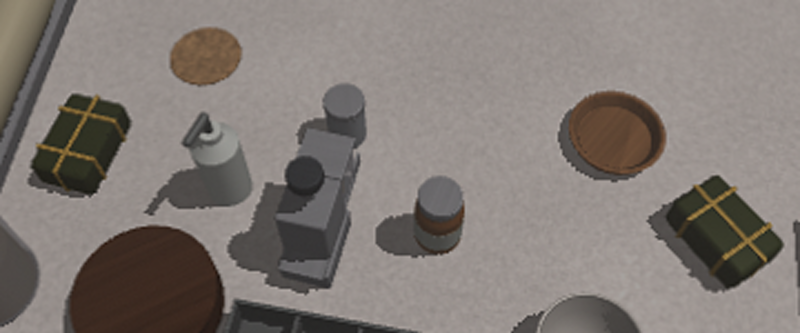

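The crops show the tin lid at about px (356,218) in top, the dish at (240,237), the mat at (427,250) and the plunger head at (358.5,156). The dispenser is nearly parallel to x, with its mouth toward the robot. I'll zoom in on it to get its yaw.

Run:
```python
from h import *
a=ctrl.get_image("top")[140:240,310:420];b=ctrl.get_image("scene")[180:285,240:350]
a=cv2.resize(a[:,:,::-1],(400,364),interpolation=cv2.INTER_CUBIC);b=cv2.resize(b[:,:,::-1],(400,382),interpolation=cv2.INTER_CUBIC)
cv2.imwrite("pics/z.png",np.hstack([a,b[:364]]))
t=lambda u,v,z:at("top",[160+u/2.353,130+v/2.353],z)
s=lambda u,v,z:at("scene",[140+u/2.222,150+v/2.222],z)
print("tin",t(461,207,84),s(344,98,84));print("head",t(467,62,187),s(304,174,187));print("mat",t(628,282,4),s(206,55,4));print("dish",t(188,251,22),s(617,135,15))
```

```text
tin [535.9 -82.9  84. ] [536.3 -79.9  84. ]
head [698.  -81.2 187. ] [705.5 -78.2 187. ]
mat [ 445.7 -313.2    4. ] [ 448.2 -309.8    4. ]
dish [478.2 273.6  22. ] [483.1 279.2  15. ]
```

View pics/z.png

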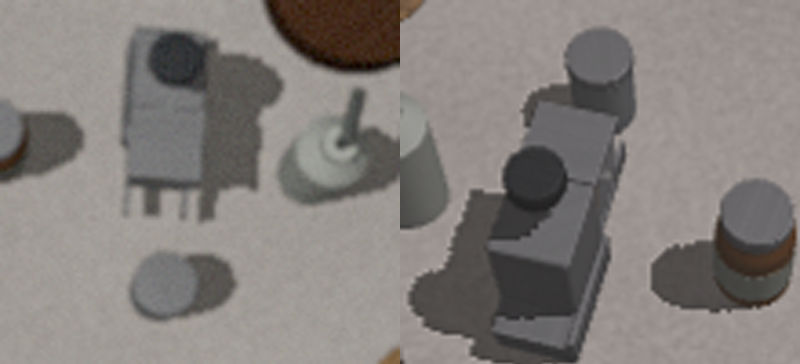

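Run:
```python
from h import *
t=lambda u,v,z:at("top",[310+u/3.636,140+v/3.636],z)
s=lambda u,v,z:at("scene",[240+(u-400)/3.636,180+v/3.636],z)
for n,v in dict(lidFL=t(127,179,132),lidFR=t(203,185,132),lidFL_s=s(617,120,132),lidFR_s=s(535,102,132),chL=t(126,216,63),chR=t(183,219,63),colBL=t(137,29,130),colBR=t(210,40,130),colBR_s=s(491,243,130),colBL_s=s(572,263,130),head=t(177,60,187),head_s=s(535,175,187),bottle=t(333,150,130),nozz=t(357,93,170),footBR_s=s(494,335,0),footBL_s=s(575,354,5)).items(): print(n,v)
```

```text
lidFL [614.1 -47.1 132. ]
lidFR [ 610.1 -107.4  132. ]
lidFL_s [622.6 -44.1 132. ]
lidFR_s [ 618.7 -105.5  132. ]
chL [594.2 -50.   63. ]
chR [592.3 -97.8  63. ]
colBL [737.2 -54.5 130. ]
colBR [ 728.9 -113.3  130. ]
colBR_s [ 731.9 -107.4  130. ]
colBL_s [736.2 -50.  130. ]
head [697.5 -81.8 187. ]
head_s [704.9 -77.6 187. ]
bottle [ 640.2 -211.3  130. ]
nozz [ 677.7 -222.6  170. ]
footBR_s [ 747.6 -118.2    0. ]
footBL_s [752.9 -54.    5. ]
```

```bash
cat >> h.py <<'E'
def go(x,y,z,yaw=-0.065):
    "shift/turn in tool axes from the present pose to TCP x,y,z, tool down, tool-x heading yaw"
    o=ctrl.get_obs();r=R.from_rotvec(o["orientation"]);T=R.from_euler("z",yaw)*R.from_euler("x",np.pi)
    print("t",o["t"],"pos",o["ee_pos"].round(1),"F",o["ft_force"].round(1),"w",round(o["width"],1),"g",round(o["grasp_force"],1),"yaw",round(r.as_matrix()[1,0],3))
    print("shift",r.inv().apply(np.array([x,y,z])-o["ee_pos"]).round(1),"turn",(r.inv()*T).as_rotvec().round(3))
E
python3 -m creep '[{"translation":[60,-45,3],"angular":[0,0,0.05],"jaw":1},{"translation":[108,-83,6],"angular":[0,0,0.1],"jaw":1},{"translation":[156,-120,9],"angular":[0,0,0.15],"jaw":1},{"translation":[205,-157,12],"angular":[0,0,0.2],"jaw":1},{"translation":[253,-194,15],"angular":[0,0,0.25],"jaw":1},{"translation":[301,-231,18],"angular":[0,0,0.3],"jaw":1},{"translation":[350,-268,21],"angular":[0,0,0.35],"jaw":1},{"translation":[398,-305,25],"angular":[0,0,0.417],"jaw":1}]'
python3 -c "
from h import *
go(536,-81,150)"
```

```text
t: 2.1
ee_pos: [484.0, -163.2, 198.1]
orientation: [3.139, -0.106, 0.002]
ft_force: [1.2, 0.1, 0.7]
width: 88.0
grasp_force: 0.0
t 2.1 pos [ 484.  -163.2  198.1] F [1.2 0.1 0.7] w 88.0 g 0.0 yaw -0.067
shift [ 46.4 -85.6  48.1] turn [ 0.    -0.001 -0.002]
```

```bash
python3 -m creep '[{"translation":[23,-43,24],"angular":[0,0,0],"jaw":1},{"translation":[46,-86,48],"angular":[0,0,0],"jaw":1},{"translation":[46,-86,75],"angular":[0,0,0],"jaw":1},{"translation":[46,-86,75],"angular":[0,0,0],"jaw":1},{"translation":[46,-86,75],"angular":[0,0,0],"jaw":1},{"translation":[46,-86,75],"angular":[0,0,0],"jaw":1},{"translation":[46,-86,75],"angular":[0,0,0],"jaw":1},{"translation":[46,-86,75],"angular":[0,0,0],"jaw":1}]'
python3 - <<'E'
from h import *
go(536,-81,32)
a=ctrl.get_image("top")[190:250,310:400];b=ctrl.get_image("scene")[170:230,250:340]
f=lambda m:cv2.resize(m[:,:,::-1],(400,267),interpolation=cv2.INTER_CUBIC)
cv2.imwrite("pics/a.png",np.hstack([f(a),f(b)]))
E
```

```text
t: 3.1
ee_pos: [534.5, -82.5, 123.4]
orientation: [3.14, -0.103, 0.001]
ft_force: [0.6, 0.4, -0.4]
width: 87.6
grasp_force: 0.0
t 3.1 pos [534.5 -82.5 123.4] F [ 0.6  0.4 -0.4] w 87.6 g 0.0 yaw -0.066
shift [ 1.3 -1.6 91.4] turn [ 0.    -0.001 -0.001]
```

View pics/a.png

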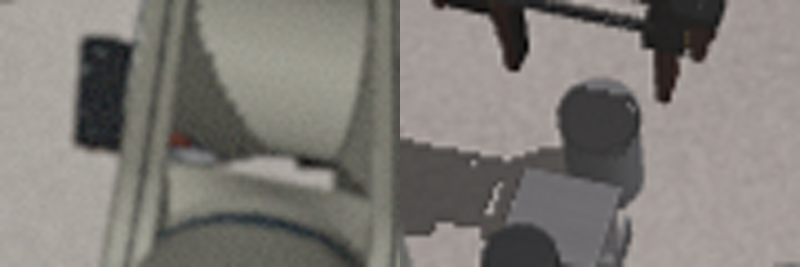

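The scene camera shows the fingertips straddling the tin (tips at crop (515,68) and (665,100), tin top at (598,117)), so I'll descend and grip.

```bash
python3 -m creep '[{"translation":[1,-1,20],"angular":[0,0,0],"jaw":1},{"translation":[1,-1,45],"angular":[0,0,0],"jaw":1},{"translation":[1,-1,70],"angular":[0,0,0],"jaw":1},{"translation":[1,-1,90],"angular":[0,0,0],"jaw":1},{"translation":[1,-1,90],"angular":[0,0,0],"jaw":1},{"translation":[1,-1,90],"angular":[0,0,0],"jaw":0},{"translation":[1,-1,90],"angular":[0,0,0],"jaw":0},{"translation":[1,-1,90],"angular":[0,0,0],"jaw":0}]'
python3 -c "
from h import *
go(447,-311.5,110)"
```

```text
t: 4.2
ee_pos: [535.9, -81.3, 33.6]
orientation: [3.14, -0.102, 0.002]
ft_force: [0.2, -0.1, 0.5]
width: 61.4
grasp_force: 0.0
t 4.2 pos [535.9 -81.3  33.6] F [ 0.2 -0.1  0.5] w 61.4 g 0.0 yaw -0.065
shift [-73.6 235.5 -76.5] turn [ 0.    -0.001 -0.   ]
```

```bash
python3 -m creep '[{"translation":[0,0,0],"angular":[0,0,0],"jaw":0},{"translation":[0,0,0],"angular":[0,0,0],"jaw":0},{"translation":[0,0,0],"angular":[0,0,0],"jaw":0},{"translation":[0,0,0],"angular":[0,0,0],"jaw":0},{"translation":[0,0,-8],"angular":[0,0,0],"jaw":0},{"translation":[-5,0,-20],"angular":[0,0,0],"jaw":0},{"translation":[-15,10,-35],"angular":[0,0,0],"jaw":0},{"translation":[-25,30,-45],"angular":[0,0,0],"jaw":0}]'
python3 -c "
from h import *
go(447,-311.5,80)"
```

```text
t: 5.2
ee_pos: [507.8, -109.8, 79.2]
orientation: [3.14, -0.101, 0.001]
ft_force: [0.7, -0.0, -1.2]
width: 53.7
grasp_force: 30.0
t 5.2 pos [ 507.8 -109.8   79.2] F [ 0.7 -0.  -1.2] w 53.7 g 30.0 yaw -0.064
shift [-47.7 205.2  -0.8] turn [ 0.    -0.001  0.001]
```

```bash
python3 -m creep '[{"translation":[-6,25,0],"angular":[0,0,0],"jaw":0},{"translation":[-15,65,0],"angular":[0,0,0],"jaw":0},{"translation":[-25,110,0],"angular":[0,0,0],"jaw":0},{"translation":[-36,155,0],"angular":[0,0,0],"jaw":0},{"translation":[-44,190,0],"angular":[0,0,0],"jaw":0},{"translation":[-48,205,0],"angular":[0,0,0],"jaw":0},{"translation":[-48,205,0],"angular":[0,0,0],"jaw":0},{"translation":[-48,205,0],"angular":[0,0,0],"jaw":0}]'
python3 - <<'E'
from h import *
go(447,-311.5,38.5)
snap("scene","m",(190,120,300,200))
E
```

```text
t: 6.2
ee_pos: [447.1, -310.0, 78.0]
orientation: [-3.14, 0.102, 0.0]
ft_force: [-0.4, 0.1, -1.0]
width: 53.6
grasp_force: 30.0
t 6.2 pos [ 447.1 -310.    78. ] F [-0.4  0.1 -1. ] w 53.6 g 30.0 yaw -0.065
shift [-0.   1.5 39.5] turn [-0.  0.  0.]
```

View pics/m.png

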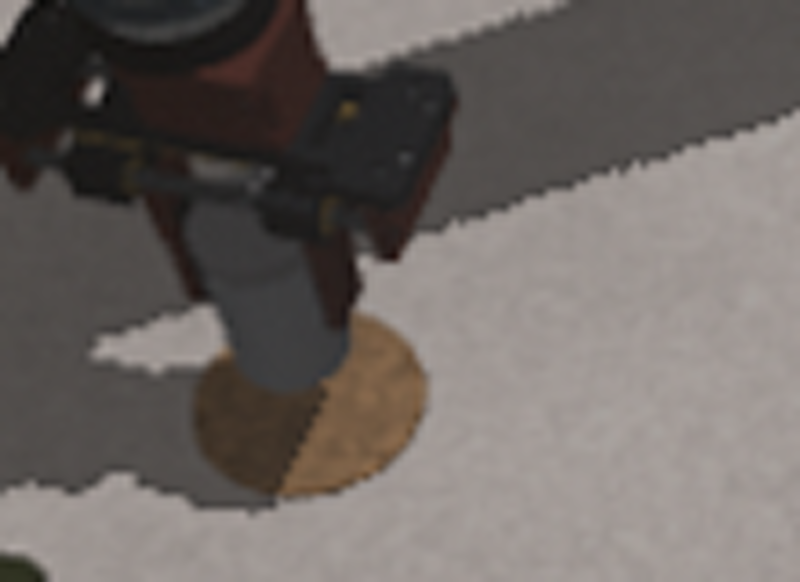

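The tin hangs upright over the mat (mat centre at crop (311,403)). Now I'll lower it.

```bash
python3 -m creep '[{"translation":[0,1,12],"angular":[0,0,0],"jaw":0},{"translation":[0,1,24],"angular":[0,0,0],"jaw":0},{"translation":[0,1,33],"angular":[0,0,0],"jaw":0},{"translation":[0,1,36],"angular":[0,0,0],"jaw":0},{"translation":[0,1,38],"angular":[0,0,0],"jaw":0},{"translation":[0,1,39],"angular":[0,0,0],"jaw":0},{"translation":[0,1,40],"angular":[0,0,0],"jaw":0},{"translation":[0,1,40],"angular":[0,0,0],"jaw":0}]'
python3 -c "
from h import *
go(447,-311.5,37.6)"
```

```text
t: 7.25
ee_pos: [447.2, -312.0, 38.0]
orientation: [3.14, -0.103, 0.0]
ft_force: [-0.0, -0.3, -1.5]
width: 53.4
grasp_force: 30.0
t 7.25 pos [ 447.2 -312.    38. ] F [-0.  -0.3 -1.5] w 53.4 g 30.0 yaw -0.065
shift [-0.2 -0.5  0.4] turn [ 0. -0. -0.]
```

```bash
python3 -m creep '[{"translation":[0,0,0.5],"angular":[0,0,0],"jaw":0},{"translation":[0,0,0.8],"angular":[0,0,0],"jaw":0},{"translation":[0,0,1],"angular":[0,0,0],"jaw":0},{"translation":[0,0,1],"angular":[0,0,0],"jaw":0},{"translation":[0,0,1],"angular":[0,0,0],"jaw":0.75},{"translation":[0,0,1],"angular":[0,0,0],"jaw":0.9},{"translation":[0,0,1],"angular":[0,0,0],"jaw":1},{"translation":[0,0,1],"angular":[0,0,0],"jaw":1}]'
python3 -m creep '[{"translation":[0,0,0],"angular":[0,0,0],"jaw":1},{"translation":[0,0,0],"angular":[0,0,0],"jaw":1},{"translation":[0,0,-15],"angular":[0,0,0],"jaw":1},{"translation":[0,0,-40],"angular":[0,0,0],"jaw":1},{"translation":[0,0,-70],"angular":[0,0,0],"jaw":1},{"translation":[0,0,-100],"angular":[0,0,0],"jaw":0.5},{"translation":[0,0,-120],"angular":[0,0,0],"jaw":0},{"translation":[0,0,-120],"angular":[0,0,0],"jaw":0}]'
python3 -c "
from h import *
go(479,260,110)"
```

```text
t: 8.25
ee_pos: [447.1, -312.0, 36.7]
orientation: [-3.14, 0.102, 0.0]
ft_force: [-0.1, -0.9, 0.5]
width: 87.1
grasp_force: 0.0
t: 9.25
ee_pos: [448.2, -312.7, 159.2]
orientation: [3.137, -0.102, 0.006]
ft_force: [0.6, 0.7, 0.2]
width: 61.3
grasp_force: 0.0
t 9.25 pos [ 448.2 -312.7  159.2] F [0.6 0.7 0.2] w 61.3 g 0.0 yaw -0.065
shift [  -6.7 -573.6   47.8] turn [ 0.002 -0.004 -0.   ]
```

```bash
python3 -m creep '[{"translation":[0,-50,0],"angular":[0,0,0],"jaw":0},{"translation":[0,-110,0],"angular":[0,0,0],"jaw":0},{"translation":[0,-170,0],"angular":[0,0,0],"jaw":0},{"translation":[0,-230,0],"angular":[0,0,0],"jaw":0},{"translation":[-2,-290,0],"angular":[0,0,0],"jaw":0},{"translation":[-4,-350,10],"angular":[0,0,0],"jaw":0},{"translation":[-6,-400,20],"angular":[0,0,0],"jaw":0},{"translation":[-7,-450,30],"angular":[0,0,0],"jaw":0}]'
python3 -m creep '[{"translation":[0,-60,9],"angular":[0,0,0],"jaw":0},{"translation":[0,-105,18],"angular":[0,0,0],"jaw":0},{"translation":[0,-123,30],"angular":[0,0,0],"jaw":0},{"translation":[0,-123,50],"angular":[0,0,0],"jaw":0},{"translation":[0,-123,60],"angular":[0,0,0],"jaw":0},{"translation":[0,-123,60],"angular":[0,0,0],"jaw":0},{"translation":[0,-123,60],"angular":[0,0,0],"jaw":0},{"translation":[0,-123,60],"angular":[0,0,0],"jaw":0}]'
python3 - <<'E'
from h import *
go(479,260,12)
snap("scene","d",(350,150,510,270))
print(ctrl.look_for("scene","tin_center")[:2],ctrl.look_for("scene","dish_center")[:2])
E
```

```text
t: 10.25
ee_pos: [468.8, 139.2, 126.0]
orientation: [3.14, -0.102, -0.001]
ft_force: [0.3, 0.2, -0.1]
width: 0.4
grasp_force: 0.0
t: 11.25
ee_pos: [478.0, 260.2, 67.5]
orientation: [-3.139, 0.103, -0.002]
ft_force: [0.5, 1.3, 0.0]
width: 0.2
grasp_force: 0.0
t 11.25 pos [478.  260.2  67.5] F [0.5 1.3 0. ] w 0.2 g 0.0 yaw -0.066
shift [ 0.9  0.1 55.5] turn [-0.001 -0.001 -0.001]
[{'rect': [218.2, 154.2, 239.4, 185.1], 'score': 0.65}] [{'rect': [393.6, 191.7, 440.9, 229.3], 'score': 0.71}]
```

View pics/d.png

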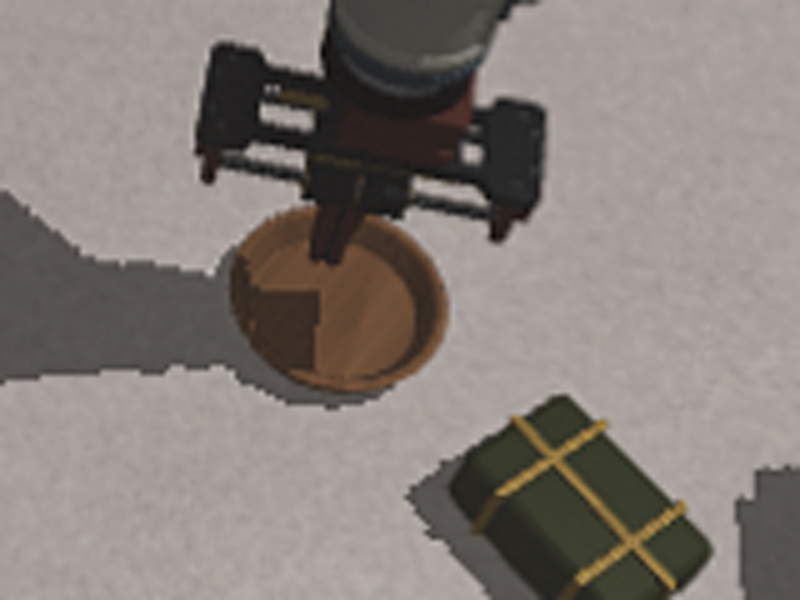

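The fingers are over the inside of the dish (dish centre at crop (340,300), full px (418,210)), and the detector has the tin on the mat. I'll descend and drag the dish.

```bash
python3 -m creep '[{"translation":[1,0,25],"angular":[0,0,0],"jaw":0},{"translation":[1,0,45],"angular":[0,0,0],"jaw":0},{"translation":[1,0,55],"angular":[0,0,0],"jaw":0},{"translation":[1,0,55],"angular":[0,0,0],"jaw":0},{"translation":[2,8,55],"angular":[0,0,0],"jaw":0},{"translation":[2,16,55],"angular":[0,0,0],"jaw":0},{"translation":[3,26,55],"angular":[0,0,0],"jaw":0},{"translation":[4,40,55],"angular":[0,0,0],"jaw":0}]'
python3 -c "
from h import *
go(479,-90,12)"
```

```text
t: 12.4
ee_pos: [479.2, 219.5, 12.2]
orientation: [-3.139, 0.102, -0.001]
ft_force: [-0.2, 1.5, 0.9]
width: 0.5
grasp_force: 1.1
t 12.4 pos [479.2 219.5  12.2] F [-0.2  1.5  0.9] w 0.5 g 1.1 yaw -0.065
shift [ 19.9 308.9   0. ] turn [-0.001 -0.001 -0.   ]
```

```bash
python3 -m creep '[{"translation":[1,18,0],"angular":[0,0,0],"jaw":0},{"translation":[2,38,0],"angular":[0,0,0],"jaw":0},{"translation":[4,60,0],"angular":[0,0,0],"jaw":0},{"translation":[5,82,0],"angular":[0,0,0],"jaw":0},{"translation":[7,104,0],"angular":[0,0,0],"jaw":0},{"translation":[8,126,0],"angular":[0,0,0],"jaw":0},{"translation":[10,148,0],"angular":[0,0,0],"jaw":0},{"translation":[11,170,0],"angular":[0,0,0],"jaw":0}]'
python3 -m creep '[{"translation":[1,20,0],"angular":[0,0,0],"jaw":0},{"translation":[3,42,0],"angular":[0,0,0],"jaw":0},{"translation":[4,64,0],"angular":[0,0,0],"jaw":0},{"translation":[5,82,0],"angular":[0,0,0],"jaw":0},{"translation":[6,98,0],"angular":[0,0,0],"jaw":0},{"translation":[7,111,0],"angular":[0,0,0],"jaw":0},{"translation":[8,121,0],"angular":[0,0,0],"jaw":0},{"translation":[9,128,0],"angular":[0,0,0],"jaw":0}]'
python3 - <<'E'
from h import *
go(479,-106,12)
for c,z in(("scene",14),("top",22)):
    ctrl.get_image(c)
    for d in ctrl.look_for(c,"dish_center")[:2]: r=d["rect"];print(c,r,d["score"],at(c,[(r[0]+r[2])/2,(r[1]+r[3])/2],z))
snap("scene","e",(250,160,390,265))
E
```

```text
t: 13.4
ee_pos: [478.7, 48.2, 12.1]
orientation: [-3.14, 0.103, -0.001]
ft_force: [0.5, 2.7, 4.3]
width: 0.4
grasp_force: 2.3
t: 14.4
ee_pos: [478.8, -79.5, 12.0]
orientation: [-3.14, 0.104, 0.001]
ft_force: [-0.1, 3.9, 6.4]
width: 0.4
grasp_force: 3.3
t 14.4 pos [478.8 -79.5  12. ] F [-0.1  3.9  6.4] w 0.4 g 3.3 yaw -0.066
shift [ 2.  26.4  0. ] turn [-0.     0.001 -0.001]
scene [289.1, 179.1, 338.7, 209.8] 0.93 [481.7 -36.9  14. ]
top [318.1, 217.3, 339.0, 259.4] 0.73 [476.9  -2.8  22. ]
```

View pics/e.png

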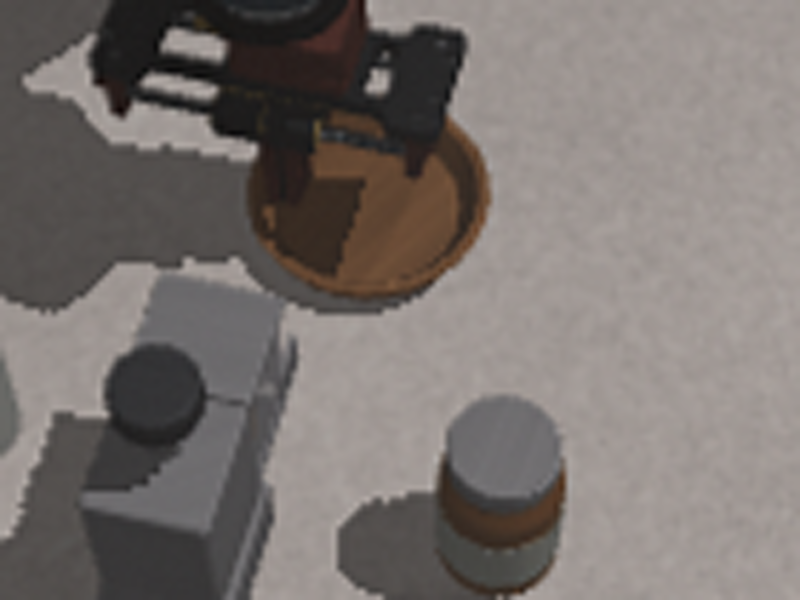

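The dish is trailing the fingers: its rim spans crop 248–490, so its centre is about (480,-37). I'll finish the sideways leg and lift out.

```bash
python3 -m creep '[{"translation":[0,9,0],"angular":[0,0,0],"jaw":0},{"translation":[1,18,0],"angular":[0,0,0],"jaw":0},{"translation":[2,25,0],"angular":[0,0,0],"jaw":0},{"translation":[2,28.5,0],"angular":[0,0,0],"jaw":0},{"translation":[2,28.5,0],"angular":[0,0,0],"jaw":0},{"translation":[2,22,0],"angular":[0,0,0],"jaw":0},{"translation":[2,15,-5],"angular":[0,0,0],"jaw":0},{"translation":[2,15,-40],"angular":[0,0,0],"jaw":0}]'
python3 -c "
from h import *
go(403,-61,60)"
```

```text
t: 15.65
ee_pos: [478.9, -92.4, 51.0]
orientation: [-3.139, 0.101, 0.007]
ft_force: [-0.2, -0.9, 1.1]
width: 0.4
grasp_force: 0.0
t 15.65 pos [478.9 -92.4  51. ] F [-0.2 -0.9  1.1] w 0.4 g 0.0 yaw -0.064
shift [-77.8 -26.4  -8.7] turn [-0.001  0.004  0.001]
```

```bash
python3 -m creep '[{"translation":[-20,-7,-15],"angular":[0,0,0],"jaw":0.3},{"translation":[-50,-16,-15],"angular":[0,0,0],"jaw":0.7},{"translation":[-78,-26,-9],"angular":[0,0.004,0],"jaw":1},{"translation":[-78,-26,-9],"angular":[0,0.004,0],"jaw":1},{"translation":[-78,-26,-9],"angular":[0,0.004,0],"jaw":1},{"translation":[-78,-26,-9],"angular":[0,0.004,0],"jaw":1},{"translation":[-78,-26,-9],"angular":[0,0.004,0],"jaw":1},{"translation":[-78,-26,-9],"angular":[0,0.004,0],"jaw":1}]'
python3 - <<'E'
from h import *
go(403,-61,9)
for c,z in(("scene",14),("top",22)):
    ctrl.get_image(c)
    for d in ctrl.look_for(c,"dish_center")[:2]: r=d["rect"];print(c,r,d["score"],at(c,[(r[0]+r[2])/2,(r[1]+r[3])/2],z))
E
```

```text
t: 16.65
ee_pos: [404.6, -62.8, 60.8]
orientation: [3.14, -0.103, 0.006]
ft_force: [-0.9, -0.3, -1.6]
width: 76.9
grasp_force: 0.0
t 16.65 pos [404.6 -62.8  60.8] F [-0.9 -0.3 -1.6] w 76.9 g 0.0 yaw -0.065
shift [-2.  -1.7 51.8] turn [ 0.    -0.004 -0.   ]
scene [283.0, 175.3, 327.9, 209.7] 0.63 [479.4 -63.9  14. ]
top [327.9, 216.7, 369.7, 248.6] 0.85 [495.5 -65.8  22. ]
```

```bash
python3 -m creep '[{"translation":[-2,-2,20],"angular":[0,-0.004,0],"jaw":1},{"translation":[-2,-2,40],"angular":[0,-0.004,0],"jaw":1},{"translation":[-2,-2,52],"angular":[0,-0.004,0],"jaw":1},{"translation":[-2,-2,52],"angular":[0,-0.004,0],"jaw":1},{"translation":[3,-2,52],"angular":[0,-0.004,0],"jaw":1},{"translation":[9,-2,52],"angular":[0,-0.004,0],"jaw":1},{"translation":[16,-2,52],"angular":[0,-0.004,0],"jaw":1},{"translation":[25,-2,52],"angular":[0,-0.004,0],"jaw":1}]'
python3 -m creep '[{"translation":[11,0,0],"angular":[0,0,0],"jaw":1},{"translation":[23,0,0],"angular":[0,0,0],"jaw":1},{"translation":[35,0,0],"angular":[0,0,0],"jaw":1},{"translation":[46,0,0],"angular":[0,0,0],"jaw":1},{"translation":[56,0,0],"angular":[0,0,0],"jaw":1},{"translation":[64,0,0],"angular":[0,0,0],"jaw":1},{"translation":[71,0,0],"angular":[0,0,0],"jaw":1},{"translation":[76,0,0],"angular":[0,0,0],"jaw":1}]'
python3 - <<'E'
from h import *
go(533,-69,9)
for c,z in(("scene",14),("top",22)):
    ctrl.get_image(c)
    for d in ctrl.look_for(c,"dish_center")[:2]: r=d["rect"];print(c,r,d["score"],at(c,[(r[0]+r[2])/2,(r[1]+r[3])/2],z))
a=ctrl.get_image("top")[140:250,300:410];b=ctrl.get_image("scene")[170:280,240:350]
f=lambda m:cv2.resize(m[:,:,::-1],(400,400),interpolation=cv2.INTER_CUBIC)
cv2.imwrite("pics/f.png",np.hstack([f(a),f(b)]))
E
```

```text
t: 17.85
ee_pos: [429.8, -62.3, 9.1]
orientation: [-3.14, 0.102, 0.001]
ft_force: [-1.5, -0.2, 0.9]
width: 87.9
grasp_force: 0.8
t: 18.85
ee_pos: [505.8, -67.2, 8.9]
orientation: [-3.14, 0.102, 0.0]
ft_force: [-1.9, 0.4, 1.7]
width: 87.8
grasp_force: 1.0
t 18.85 pos [505.8 -67.2   8.9] F [-1.9  0.4  1.7] w 87.8 g 1.0 yaw -0.065
shift [27.3 -0.  -0.1] turn [-0.  0. -0.]
scene [278.5, 198.7, 316.4, 233.2] 0.56 [565.6 -69.7  14. ]
top [329.8, 191.8, 370.7, 215.2] 0.55 [587.2 -69.8  22. ]
```

View pics/f.png

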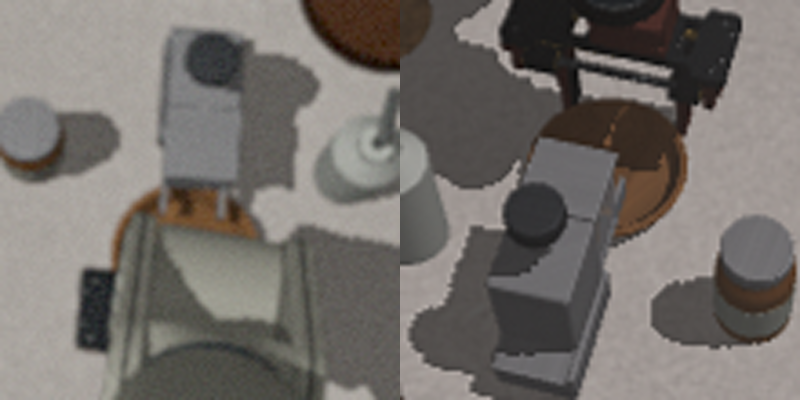

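The dish is cradled in the fork, centred at about (565,-71) and entering between the cheeks. I'll push it home.

```bash
python3 -m creep '[{"translation":[4,0,0],"angular":[0,0,0],"jaw":1},{"translation":[9,0.2,0],"angular":[0,0,0],"jaw":1},{"translation":[13,0.4,0],"angular":[0,0,0],"jaw":1},{"translation":[17,0.5,0],"angular":[0,0,0],"jaw":1},{"translation":[20,0.5,0],"angular":[0,0,0],"jaw":1},{"translation":[22,0.5,0],"angular":[0,0,0],"jaw":1},{"translation":[23,0.5,0],"angular":[0,0,0],"jaw":1},{"translation":[24,0.5,0],"angular":[0,0,0],"jaw":1}]'
python3 -m creep '[{"translation":[0.5,0,0],"angular":[0,0,0],"jaw":1},{"translation":[1,0,0],"angular":[0,0,0],"jaw":1},{"translation":[1.4,0,0],"angular":[0,0,0],"jaw":1},{"translation":[1.8,0,0],"angular":[0,0,0],"jaw":1},{"translation":[2.2,0,0],"angular":[0,0,0],"jaw":1},{"translation":[2.5,0,0],"angular":[0,0,0],"jaw":1},{"translation":[2.5,0,0],"angular":[0,0,0],"jaw":1},{"translation":[2.5,0,0],"angular":[0,0,0],"jaw":1}]'
```

```text
t: 20.15
ee_pos: [529.3, -69.3, 8.9]
orientation: [-3.14, 0.102, 0.0]
ft_force: [-0.5, -0.3, 0.8]
width: 87.4
grasp_force: 0.5
t: 21.15
ee_pos: [531.9, -69.5, 8.9]
orientation: [-3.14, 0.102, -0.0]
ft_force: [-0.7, -0.0, 0.1]
width: 87.5
grasp_force: 0.4
```

```bash
C='python3 -m creep'; python3 -m creep '[{"translation":[0.5,0,0],"angular":[0,0,0],"jaw":1},{"translation":[1,0,0],"angular":[0,0,0],"jaw":1},{"translation":[1.5,0,0],"angular":[0,0,0],"jaw":1},{"translation":[1.5,0,0],"angular":[0,0,0],"jaw":1},{"translation":[1.5,0,0],"angular":[0,0,0],"jaw":1},{"translation":[1.5,0,0],"angular":[0,0,0],"jaw":1},{"translation":[1.5,0,0],"angular":[0,0,0],"jaw":1},{"translation":[1.5,0,0],"angular":[0,0,0],"jaw":1}]' | grep -E "pos|force"
python3 -m creep '[{"translation":[0.5,0,0],"angular":[0,0,0],"jaw":1},{"translation":[1,0,0],"angular":[0,0,0],"jaw":1},{"translation":[1.5,0,0],"angular":[0,0,0],"jaw":1},{"translation":[1.5,0,0],"angular":[0,0,0],"jaw":1},{"translation":[1.5,0,0],"angular":[0,0,0],"jaw":1},{"translation":[1.5,0,0],"angular":[0,0,0],"jaw":1},{"translation":[1.5,0,0],"angular":[0,0,0],"jaw":1},{"translation":[1.5,0,0],"angular":[0,0,0],"jaw":1}]' | grep -E "pos|force"
```

```text
ee_pos: [533.4, -69.6, 8.9]
ft_force: [-0.1, -0.2, -0.2]
grasp_force: 0.4
ee_pos: [534.9, -69.7, 8.9]
ft_force: [-1.6, 0.1, -0.3]
grasp_force: 0.4
```

```bash
python3 -m creep '[{"translation":[0.5,0,0],"angular":[0,0,0],"jaw":1},{"translation":[1,0,0],"angular":[0,0,0],"jaw":1},{"translation":[1.5,0,0],"angular":[0,0,0],"jaw":1},{"translation":[1.5,0,0],"angular":[0,0,0],"jaw":1},{"translation":[1.5,0,0],"angular":[0,0,0],"jaw":1},{"translation":[1.5,0,0],"angular":[0,0,0],"jaw":1},{"translation":[1.5,0,0],"angular":[0,0,0],"jaw":1},{"translation":[1.5,0,0],"angular":[0,0,0],"jaw":1}]' | grep -E "pos|force"
python3 - <<'E'
from h import *
o,s=ctrl.get_obs(),0
for c,z in(("scene",14),):
    ctrl.get_image(c)
    for d in ctrl.look_for(c,"dish_center")[:2]: r=d["rect"];print(c,r,d["score"])
print(proj("scene",[[594-0,-73-66,22],[594,-73+66,22],[528,-70,22],[660,-77,22]]))
E
```

```text
ee_pos: [536.3, -69.8, 8.9]
ft_force: [-0.4, -0.1, 0.9]
grasp_force: 0.4
scene [283.2, 205.1, 316.2, 241.0] 0.59
[[271.9 219.1]
 [316.4 226.4]
 [300.  203.9]
 [287.3 242.7]]
```

```bash
python3 -m creep '[{"translation":[0.5,0,0],"angular":[0,0,0],"jaw":1},{"translation":[1,0,0],"angular":[0,0,0],"jaw":1},{"translation":[1.5,0,0],"angular":[0,0,0],"jaw":1},{"translation":[1.5,0,0],"angular":[0,0,0],"jaw":1},{"translation":[1.5,0,0],"angular":[0,0,0],"jaw":1},{"translation":[1.5,0,0],"angular":[0,0,0],"jaw":1},{"translation":[1.5,0,0],"angular":[0,0,0],"jaw":1},{"translation":[1.5,0,0],"angular":[0,0,0],"jaw":1}]' | grep -E "pos|force"
python3 -m creep '[{"translation":[0.5,0,0],"angular":[0,0,0],"jaw":1},{"translation":[1,0,0],"angular":[0,0,0],"jaw":1},{"translation":[1.5,0,0],"angular":[0,0,0],"jaw":1},{"translation":[1.5,0,0],"angular":[0,0,0],"jaw":1},{"translation":[1.5,0,0],"angular":[0,0,0],"jaw":1},{"translation":[1.5,0,0],"angular":[0,0,0],"jaw":1},{"translation":[1.5,0,0],"angular":[0,0,0],"jaw":1},{"translation":[1.5,0,0],"angular":[0,0,0],"jaw":1}]' | grep -E "pos|force"
```

```text
ee_pos: [537.8, -69.8, 8.9]
ft_force: [-1.2, 0.4, 0.1]
grasp_force: 0.6
ee_pos: [538.6, -69.9, 8.7]
ft_force: [-5.0, -1.0, 0.6]
grasp_force: 2.3
```

The foot stops the dish (5 N), so it's home at x≈597.5. That puts the head at about (702,-80). I'll retreat, rise and move above the head.

```bash
python3 -m creep '[{"translation":[-8,0,0],"angular":[0,0,0],"jaw":1},{"translation":[-22,0,0],"angular":[0,0,0],"jaw":1},{"translation":[-35,0,-10],"angular":[0,0,0],"jaw":1},{"translation":[-40,0,-45],"angular":[0,0,0],"jaw":0.8},{"translation":[-40,0,-95],"angular":[0,0,0],"jaw":0.4},{"translation":[-40,0,-145],"angular":[0,0,0],"jaw":0},{"translation":[-40,0,-190],"angular":[0,0,0],"jaw":0},{"translation":[-40,0,-210],"angular":[0,0,0],"jaw":0}]'
python3 - <<'E'
from h import *
go(702,-80,205)
a=ctrl.get_image("top")[140:250,300:410];b=ctrl.get_image("scene")[170:280,240:350]
f=lambda m:cv2.resize(m[:,:,::-1],(400,400),interpolation=cv2.INTER_CUBIC)
cv2.imwrite("pics/g.png",np.hstack([f(a),f(b)]))
E
```

```text
t: 27.25
ee_pos: [500.0, -67.5, 222.4]
orientation: [3.139, -0.102, 0.008]
ft_force: [0.1, -0.3, -0.6]
width: 41.1
grasp_force: 0.0
t 27.25 pos [500.  -67.5 222.4] F [ 0.1 -0.3 -0.6] w 41.1 g 0.0 yaw -0.065
shift [202.3  -0.7  18.4] turn [ 0.    -0.005 -0.   ]
```

View pics/g.png

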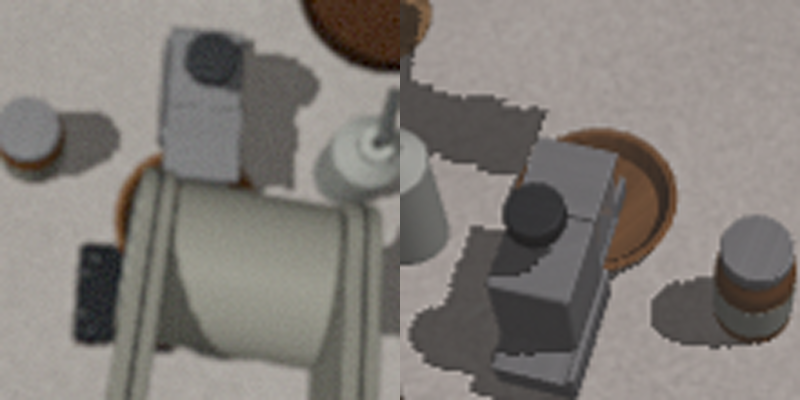

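The dish sits under the mouth, released (right rim at col 316, as predicted). Next, above the head.

```bash
python3 -m creep '[{"translation":[30,0,0],"angular":[0,0,0],"jaw":0},{"translation":[75,0,0],"angular":[0,0,0],"jaw":0},{"translation":[120,0,0],"angular":[0,0,0],"jaw":0},{"translation":[160,0,5],"angular":[0,0,0],"jaw":0},{"translation":[190,0,12],"angular":[0,0,0],"jaw":0},{"translation":[202,-0.7,18],"angular":[0,-0.005,0],"jaw":0},{"translation":[202,-0.7,18],"angular":[0,-0.005,0],"jaw":0},{"translation":[202,-0.7,18],"angular":[0,-0.005,0],"jaw":0}]'
python3 - <<'E'
from h import *
go(702,-80,190)
a=ctrl.get_image("top")[120:230,300:410];b=ctrl.get_image("scene")[170:280,230:340]
f=lambda m:cv2.resize(m[:,:,::-1],(400,400),interpolation=cv2.INTER_CUBIC)
cv2.imwrite("pics/i.png",np.hstack([f(a),f(b)]))
E
```

```text
t: 28.35
ee_pos: [699.8, -79.7, 200.7]
orientation: [-3.14, 0.102, 0.01]
ft_force: [0.1, -0.0, -0.1]
width: 0.4
grasp_force: 0.0
t 28.35 pos [699.8 -79.7 200.7] F [ 0.1 -0.  -0.1] w 0.4 g 0.0 yaw -0.065
shift [ 2.2  0.1 10.7] turn [-0.     0.006 -0.   ]
```

View pics/i.png

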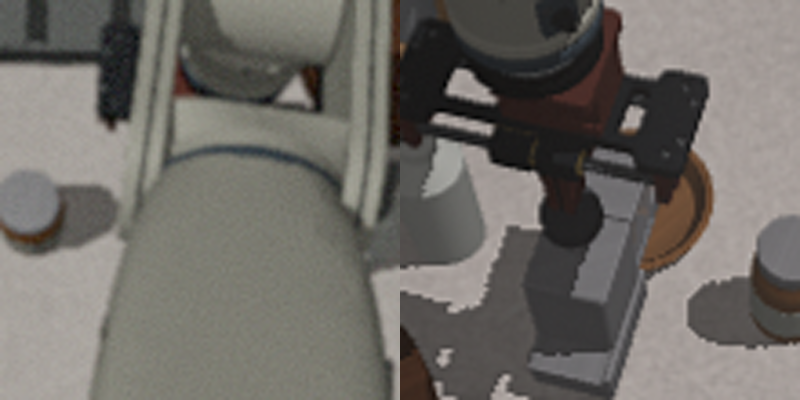

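The closed tips are centred over the head (tip at crop (567,213), head at (571,215)), so I'll press.

```bash
python3 -m creep '[{"translation":[2,0,6],"angular":[0,0.006,0],"jaw":0},{"translation":[2,0,12],"angular":[0,0.006,0],"jaw":0},{"translation":[2,0,18],"angular":[0,0.006,0],"jaw":0},{"translation":[2,0,24],"angular":[0,0.006,0],"jaw":0},{"translation":[2,0,30],"angular":[0,0.006,0],"jaw":0},{"translation":[2,0,36],"angular":[0,0.006,0],"jaw":0},{"translation":[2,0,41],"angular":[0,0.006,0],"jaw":0},{"translation":[2,0,42],"angular":[0,0.006,0],"jaw":0}]' | grep -E "pos|force"
python3 -m creep '[{"translation":[0,0,0.5],"angular":[0,0,0],"jaw":0},{"translation":[0,0,1],"angular":[0,0,0],"jaw":0},{"translation":[0,0,1.5],"angular":[0,0,0],"jaw":0},{"translation":[0,0,2],"angular":[0,0,0],"jaw":0},{"translation":[0,0,2.5],"angular":[0,0,0],"jaw":0},{"translation":[0,0,2.5],"angular":[0,0,0],"jaw":0},{"translation":[0,0,2.5],"angular":[0,0,0],"jaw":0},{"translation":[0,0,2.5],"angular":[0,0,0],"jaw":0}]' | grep -E "pos|force"
```

```text
ee_pos: [702.9, -80.0, 159.9]
ft_force: [-5.0, 1.4, 12.1]
grasp_force: 5.6
ee_pos: [702.9, -80.0, 157.9]
ft_force: [-5.2, 0.6, 10.6]
grasp_force: 5.6
```

```bash
python3 -m creep '[{"translation":[0,0,0.5],"angular":[0,0,0],"jaw":0},{"translation":[0,0,1],"angular":[0,0,0],"jaw":0},{"translation":[0,0,1.5],"angular":[0,0,0],"jaw":0},{"translation":[0,0,2],"angular":[0,0,0],"jaw":0},{"translation":[0,0,2.5],"angular":[0,0,0],"jaw":0},{"translation":[0,0,2.5],"angular":[0,0,0],"jaw":0},{"translation":[0,0,2.5],"angular":[0,0,0],"jaw":0},{"translation":[0,0,2.5],"angular":[0,0,0],"jaw":0}]' | grep -E "pos|force"
```

```text
ee_pos: [703.0, -80.0, 157.2]
ft_force: [-9.4, 0.7, 21.4]
grasp_force: 11.0
```

At the stop (157.2 mm, 21 N). Letting it up, then checking for the biscuit numerically.

```bash
python3 -m creep '[{"translation":[0,0,-4],"angular":[0,0,0],"jaw":0},{"translation":[0,0,-10],"angular":[0,0,0],"jaw":0},{"translation":[0,0,-17],"angular":[0,0,0],"jaw":0},{"translation":[0,0,-24],"angular":[0,0,0],"jaw":0},{"translation":[0,0,-32],"angular":[0,0,0],"jaw":0},{"translation":[0,0,-40],"angular":[0,0,0],"jaw":0},{"translation":[0,0,-46],"angular":[0,0,0],"jaw":0},{"translation":[0,0,-46],"angular":[0,0,0],"jaw":0}]' | grep -E "pos|force"
python3 - <<'E'
from h import *
go(702,-80,190)
for c in("scene","top"):
    ctrl.get_image(c)
    for n in("biscuit0","dish_center","head_top"):
        for d in ctrl.look_for(c,n)[:3]: r=np.round(d["rect"],1);print(c,n,r.tolist(),round(d["score"],2))
print(proj("scene",[[570,-72,12],[597,-74,12],[702,-80,187]]))
E
```

```text
ee_pos: [703.0, -80.0, 200.1]
ft_force: [-0.0, 0.6, 0.4]
grasp_force: 0.0
t 32.45 pos [703.  -80.  200.1] F [-0.   0.6  0.4] w 0.7 g 0.0 yaw -0.065
shift [-1.   0.1 10.1] turn [ 0.    -0.002 -0.   ]
scene dish_center [290.7, 206.9, 317.1, 242.4] 0.63
scene head_top [268.2, 221.8, 287.7, 241.2] 0.53
top dish_center [175.3, 173.3, 221.5, 218.3] 0.52
[[296.4 217.4]
 [293.7 225.2]
 [276.4 226.9]]
```

```bash
python3 -m creep '[{"translation":[0,0,6],"angular":[0,0,0],"jaw":0},{"translation":[0,0,12],"angular":[0,0,0],"jaw":0},{"translation":[0,0,18],"angular":[0,0,0],"jaw":0},{"translation":[0,0,24],"angular":[0,0,0],"jaw":0},{"translation":[0,0,30],"angular":[0,0,0],"jaw":0},{"translation":[0,0,36],"angular":[0,0,0],"jaw":0},{"translation":[0,0,41],"angular":[0,0,0],"jaw":0},{"translation":[0,0,43],"angular":[0,0,0],"jaw":0}]' | grep -E "pos|force"
python3 -m creep '[{"translation":[0,0,1],"angular":[0,0,0],"jaw":0},{"translation":[0,0,2],"angular":[0,0,0],"jaw":0},{"translation":[0,0,3],"angular":[0,0,0],"jaw":0},{"translation":[0,0,3.2],"angular":[0,0,0],"jaw":0},{"translation":[0,0,3.4],"angular":[0,0,0],"jaw":0},{"translation":[0,0,3.4],"angular":[0,0,0],"jaw":0},{"translation":[0,0,3.4],"angular":[0,0,0],"jaw":0},{"translation":[0,0,3.4],"angular":[0,0,0],"jaw":0}]' | grep -E "pos|force"
```

```text
ee_pos: [702.8, -79.9, 158.0]
ft_force: [-4.5, 0.6, 11.3]
grasp_force: 5.8
ee_pos: [703.0, -80.0, 157.2]
ft_force: [-9.1, 1.4, 22.8]
grasp_force: 12.1
```

Second stop reached. I'll release, rise and swing clear for a check.

```bash
python3 -m creep '[{"translation":[0,0,-4],"angular":[0,0,0],"jaw":0},{"translation":[0,0,-10],"angular":[0,0,0],"jaw":0},{"translation":[0,0,-17],"angular":[0,0,0],"jaw":0},{"translation":[0,0,-24],"angular":[0,0,0],"jaw":0},{"translation":[0,0,-32],"angular":[0,0,0],"jaw":0},{"translation":[0,0,-45],"angular":[0,0,0],"jaw":0},{"translation":[0,0,-70],"angular":[0,0,0],"jaw":0},{"translation":[0,0,-100],"angular":[0,0,0],"jaw":0}]' | grep -E "pos|force"
python3 -m creep '[{"translation":[-20,-30,0],"angular":[0,0,0],"jaw":0},{"translation":[-50,-75,0],"angular":[0,0,0],"jaw":0},{"translation":[-80,-120,0],"angular":[0,0,0],"jaw":0},{"translation":[-110,-170,0],"angular":[0,0,0],"jaw":0},{"translation":[-140,-215,0],"angular":[0,0,0],"jaw":0},{"translation":[-170,-260,0],"angular":[0,0,0],"jaw":0},{"translation":[-190,-300,0],"angular":[0,0,0],"jaw":0},{"translation":[-200,-320,0],"angular":[0,0,0],"jaw":0}]' | grep -E "t:|pos|force"
python3 - <<'E'
from h import *
for c in("scene","top"):
    snap(c,"end_"+c)
    for n in("biscuit0","dish_center","head_top","tin_center","mat","jar","pump_bottle","parcel_a"):
        for d in ctrl.look_for(c,n)[:3]: r=np.round(d["rect"],1);print(c,n,r.tolist(),round(d["score"],2))
im=ctrl.get_image("top")[188:228:2,326:376:2].astype(int)
print(proj("top",[[597,-74,22],[531,-74,22],[597,-8,22],[597,-140,22],[570,-72,12]]))
for r in im: print(" ".join("%3d"%(p[0]-p[2]) for p in r))
E
```

```text
ee_pos: [702.3, -79.9, 253.5]
ft_force: [0.2, 1.0, 0.5]
grasp_force: 0.0
t: 36.85
ee_pos: [522.9, 254.4, 253.5]
ft_force: [0.1, 0.1, -0.1]
grasp_force: 0.0
scene biscuit0 [270.5, 220.2, 286.7, 240.1] 0.63
scene biscuit0 [156.6, 192.0, 199.4, 238.4] 0.24
scene dish_center [285.8, 205.9, 317.3, 244.4] 0.7
scene head_top [271.1, 218.4, 286.8, 242.8] 0.65
scene tin_center [217.4, 151.3, 239.4, 183.8] 0.64
scene tin_center [156.3, 192.3, 197.9, 237.3] 0.49
scene mat [217.5, 161.6, 247.2, 188.0] 0.79
scene jar [326.5, 228.6, 349.0, 266.1] 0.83
scene pump_bottle [219.4, 201.6, 254.0, 243.6] 0.56
scene parcel_a [154.8, 189.7, 201.5, 238.0] 0.85
scene parcel_a [440.1, 229.2, 493.8, 282.8] 0.56
top biscuit0 [346.1, 208.9, 357.5, 217.5] 0.65
top biscuit0 [344.1, 198.6, 360.4, 209.6] 0.51
top dish_center [333.4, 181.9, 373.0, 222.4] 0.81
top head_top [349.6, 146.7, 364.9, 165.0] 0.44
top tin_center [417.3, 238.0, 444.4, 258.3] 0.56
top mat [412.1, 232.3, 441.3, 265.5] 0.83
top jar [295.8, 167.0, 320.6, 190.9] 0.9
top jar [383.7, 165.3, 409.9, 194.7] 0.15
top pump_bottle [385.1, 164.3, 410.2, 194
[... 1431 characters left out ...]

  8   6  11   3   5  17  42  52  36  43  64  77  64  45  42  38  30  38  37  40  24  11   6  10   8
  7   4   8   7  10   8  23  59  54  44  45  50  55  43  36  34  32  42  34  17   5   5  10   7   7
  6  10   8   5   8   5   6  16  35  52  56  59  56  56  46  42  33  23  14   4  13   7   3   9   9
  7  10   7  13   8   7   6   8  10  16  24  28  40  39  36  13   9   9   6   8   9   9   6   7   5
  7   8   9   8   6   6   7   5   8   9   9  10  10  10  10  10  11   9   7   4  10  11   8  10   6
  6   6   6   8   6   6  11  10   9  10   9  11  11   9  10  10  10  11   3   7   5   8   8   7  12
  7   6   8   7   6   6   9   7   8   7  10  10   9  10  10  13  11  11  10   8   6   5   4   8   6
```

Run:
```python
from h import *
im=cv2.imread("pics/end_top.png")[190:224,332:374]
for r in im[:,::1]: print("".join("%4d"%p[2] for p in r[::1]))
```

```text
155 135 104  73  60  59  55  59  63  58  66  65  70  67  76  70  67  70  68  70  71  76  75  79  81  74  68  83  78  82  78  68  65  55  60  64  65  76  89  93  93 100
 121  96  69  65  67  61  58  59  59  53  61  64  64  71  66  66  69  69  66  61  66  62  67  77  73  71  71  71  78  87  75  56  57  53  46  60  65  80  91  93 112 133
  90  77  65  62  57  56  60  57  64  66  61  64  57  65  70  62  63  59  65  65  62  61  61  65  69  66  60  67  94 108 105  96  74  49  56  67  90  96  99 102 130 161
  80  72  58  53  61  56  57  63  57  63  64  63  65  68  64  66  65  62  64  65  58  57  62  61  59  63  58  71 104 120 123 111  88  62  57  67 101 114 109 107 131 161
  77  72  64  50  56  61  62  53  64  62  67  62  70  70  78  58  63  64  61  56  61  60  60  63  59  64  56  66 101 113 118 114  95  67  50  63  96 119 115 100 112 139
  72  68  63  59  56  55  59  62  66  65  65  65  70  67  63  67  61  64  64  60  64  65  57  60  60  61  57  78 105 109 111 109  93  61  60  73  95 123 119 102  96 111
  72  61  58  64  59  59  64  65  56  62  67  64  72  74  69  65  67  66  64  67  65  6
[... 3944 characters left out ...]
  93  95  92  91  97  94
  95 101  94  97  99  93  98  96  96 101 139 162 168 161 155 152 144 140 135 140 136 127 115 100 100 127 137 115  96  93  92  97  94  95  94 100  98  96  97  98  94  96
  96  96  96  98  95  96  99  96  93  97 115 143 165 174 171 165 163 161 160 163 162 152 144 140 143 162 160 143 105  92  93  95 101  97  97  97  98  96  95  97  96  94
  97  95  99 101  95  94  95  92  94  94  96 118 153 168 175 169 171 171 173 175 171 170 170 167 167 171 174 158 119  96  94  97  97  90  93  95  97  93  98  97  97  96
  93 102  99  93  95  93  95  97  93  97  96  97 133 159 169 168 171 172 172 173 172 174 173 171 170 170 170 170 136 110  97  91  96  94  99  97  96  98 100  95  95  99
```

Run:
```python
from h import *
a=np.linspace(0,6.28,40)
P=np.vstack([np.c_[447+26.5*np.cos(a),-312+26.5*np.sin(a),0*a+z] for z in(4,88)])
for c in("scene","top"): p=proj(c,P);print(c,p.min(0),p.max(0))
print(ctrl.get_obs()["t"]); print(ctrl.close_job())
```

```text
scene [217.8 151. ] [240.4 181. ]
top [418.1 240. ] [442.8 258.1]
37.8
the job is handed in; nothing more can be done
None
```

The job is handed in at 37.8 s: the tin stands upright on its mat, the dish is home under the mouth, and two full plunger strokes dropped two biscuits into it. The biscuit count rests on two in-dish detections and the pixel values, because my picture views were used up; the plunger is up and the jar, bottle and parcels look unmoved.

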